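Check the sloping griddle plate with the surface thermometer

ROBOT

A 6-joint arm with a two-finger parallel gripper is mounted at the origin on the work surface. World frame = base frame: x ahead of the robot, y to its left, z up, the work surface at z = 0. Lengths are in m, angles in rad, forces in N, time in s.
With the tool pointing down it reaches from about 0.35 to 0.8 m from the base axis. Payload 7.3 kg.
Tool frame: the origin (TCP) lies between the finger pads; the fingertips stand 14 mm ahead of it and the grasp point (between the pads) lies 5 mm behind it; z points along the fingers, y is the line along which they close (so a half turn about z gives the same grasp; the last joint's range is limited). The gripper opens to 85 mm and grips with 20 to 120 N. Pads are 22 mm wide; open, the fingers measure 114 mm over their backs; the gripper's body (76 mm by 85 mm) begins 54 mm behind the grasp point. The pads swing forward as they close: fully open they stand 13 mm farther back than shut.
Start: joints at [0.988, 0.342, 1.524, -0, 1.275, -0.146], TCP at [0.222, 0.476, 0.245] pointing down, gripper open.
Joint ranges: [-2.53, 2.53], [-0.77, 2.02], [0.04, 2.7], [-1, 4.14], [0.28, 2.66], [-3.11, 3.11]. Speed limits (rad/s): [2.57, 2.57, 3.14, 3.14, 3.14, 3.14].

INTERFACE

Orientations are given as a rotation vector (axis times angle).
In Python, from station import bot gives the robot as it stands.
- The arm moves only by the shell command python3 -m pendant 'ROWS' [FORCE]. ROWS is JSON, a list of rows, each an object of numbers: "x", "y", "z": the shift along the tool's x, y, z in m; "rx", "ry", "rz": the turn, a rotation vector about the tool's x, y, z in degrees; "gripper": the closure, from -1 (fully open) to 1 (shut). A call has 1 to 20 rows; each row shifts and turns the commanded pose from where the row before left it, along the tool's axes as they then stand; what a row does not reach is not made up. A row lasts 1/12 s, in which the tool goes at most 41.7 mm and 7.16 degrees, less where a joint would pass 70% of its speed; a pose out of reach is approached as far as the arm can. A call with a gripper value outside its range is refused whole. The fingers move at their own pace and stop on an object; FORCE is the grip in N (left out, the last holds). Time passes only in rows, so rows that do not move let the fingers close. It gives the time, the measured TCP pose, the force, the opening and the grip force at its end, in the units of the state.
- bot.read_state(): the state, without advancing time (a new reading comes with each control period).
- bot.snapshot(name): name is "side" or "top" or "wrist"; returns a dict with "frame" (480x640x3 uint8, red, green, blue), "depth" (480x640 float32, m along the optical axis (not along the pixel's ray), 0 where there is no reading), "vertical_fov" (degrees; the focal length in pixels is half the picture's height over the tangent of half this angle, whatever the lens; pixels are square), "cx", "cy" (the principal point, pixels), "R" (3x3) and "t" (3): a world point X has camera coordinates R X + t. Camera axes: x right, y down, z forward; pixel columns grow to the right and rows downward; lengths in m; the calibration is good to about 2 mm. The wrist camera is an equidistant fisheye: a pixel r from the principal point sees the ray r / f radians off the axis. A picture is of the moment at which its call begins.
- bot.job_done(): hands the job in; it is judged then, once.
The state is a dict: "t": time; "joint_positions": joint angles; "joint_velocities": joint speeds; "tau": joint torques, N m; "tcp_pos": TCP position; "tool_rot": TCP orientation; "wrist_force": force on the tool from outside, world axes, zero at the start; "ft_torque": the same for the moment, N m; "width": finger opening in m; "grasp_force": force on a finger pad.
Only numpy, scipy, OpenCV 4.12 (cv2) and the standard library are available. Lean on these libraries where they do the work, as an engineer would, in place of code of your own. Each camera call takes 0.05 s, during which the arm holds its last target. There are 200 camera calls.

TASK

Set the thermometer's display handset fully down in its charging cradle (either way round) and let go of it, then lift the probe out of its stand and hold its sprung foot on the ring mark of the griddle, with the probe square to the sloping plate and pressed lightly, so that the foot is about half-way in. Finish while still holding the probe there; never press hard on the griddle, and leave the cup, mug and canister alone.

Things in the scene. Friction and masses are not known exactly. Their poses are not given: they have to be found in the camera images.
- handset_center (a point): Display handset: a grey plastic block lying flat on the worktop, 50 mm (its x) by 120 mm (its y) by 32 mm high (z up), 0.18 kg, with a screen and two keys on top; the point is its centre, 16 mm above its underside. Loose.
- cradle_seat (a point): Charging cradle: a low black tray, fixed. The point is the centre of its inner floor, 8 mm above the worktop, on which the handset lies flat; x across, y along, z up. The recess is 56 mm (x) by 126 mm (y) and its walls rise 12 mm above the floor; the long walls are left open over the middle 70 mm, for the fingers. The base measures 68 by 138 mm. When home, the handset's centre is 16 mm above this point and its y axis lies along the cradle's y, either way round.
- probe_grip (a point): Surface probe, loose, 0.12 kg, standing upright in a hole of a wooden stand at the start. Its black handle is a bar 24 mm square (x and y across the flats) and 80 mm long; the point is the handle's centre, on the probe's axis, 40 mm below its top; z runs along the probe, up from the foot to the handle. Below the handle comes a 14 mm steel rod 55 mm long, then the sprung foot, whose face lies 117 mm below this point when it is not pressed.
- probe_foot (a point): Centre of the flat end face of the probe's sprung foot, a disc of 14 mm diameter that stands 22 mm beyond the end of the rod; z runs up along the probe. It moves in with the spring.
- tip (a joint): How far the sprung foot is pushed into the probe: 0 = free (fully out), 0.016 m = fully in. It takes about 0.5 N to start and 0.18 N more per mm (2 N half-way in, 3.4 N fully in).
- stand: Probe stand: a wooden block 60 x 60 x 90 mm high, fixed, origin at the centre of its underside; a 19 mm upright hole goes right through its middle. The probe's handle rests on its top.
- griddle: Tabletop griddle, fixed, 220 mm (its x) by 240 mm (y); origin at the centre of its underside on the worktop. Its dark steel plate slopes 15 degrees: low (about 45 mm) on its -x side, which faces the robot, high (about 105 mm) on its +x side, with 8 mm rims at both sides and at the high edge.
- mark (a point): Centre of the ring mark (pale ring of 32 mm diameter with a centre dot, not raised) on the griddle plate's upper face, 71 mm above the worktop. z is the plate's outward normal, leaning 15 degrees from vertical towards the griddle's -x; x points up the slope.
- cup: White handleless cup, 60 mm diameter, 55 mm high, origin under its centre; leave alone.
- mug: White mug with a handle, 70 mm diameter, 75 mm high, origin under its centre; leave alone.
- canister: White canister with a lid, 80 mm diameter, 120 mm high, origin under its centre; leave alone.
There are look-alikes about, which are no part of the job. Of the things like the part that bears handset_center, leave any that is blue; of the rest the larger one is meant. Of the things shaped like the part that bears probe_grip, the black one is meant.

How it is judged:
On the way, in this order (a step that is already met when the one before it is completed fails the run):
1. the handset lies fully home in its cradle and is let go (horizontal distance between handset_center and cradle_seat below 0.006 m and z of handset_center in the frame of cradle_seat below 0.019 m and angle between handset_center's own z axis and vertical below 0.06 rad and angle between the y axis of handset_center and the y axis of cradle_seat, either way round below 0.1 rad and contact force between the fingers and handset below 0.1 N), for 0.2 s.
2. the probe is lifted clear of its stand (z of probe_foot in the frame of stand above 0.09 m and contact force between the fingers and probe above 1 N), for 0.1 s.
At the end, for the whole second after the job is handed in: Handset flat in the cradle, let go (within 6 mm, at most 3 mm above its seat); probe held in the fingers, still, its foot within 8 mm of the mark centre, axis within 7 degrees of the plate normal, foot pressed in 3 to 13.5 mm (of 16), 0.5 to 6 N on the griddle (all of step 1 and distance between probe_foot and mark below 0.008 m and angle between the z axis of probe_foot and the z axis of mark, either way round below 0.12 rad and value of joint tip between 0.003 and 0.0135 m and contact force between probe and griddle between 0.5 and 6 N and contact force between the fingers and probe above 1 N and linear speed of probe below 0.02 m/s); the arm keeps its last pose, push and grip.
It fails at once if the probe is pressed hard on the griddle (over 10 N) (contact force between probe and griddle above 10 N).
It fails at once if the cup, mug or canister is shifted by more than 20 mm (distance of any of cup, mug, canister from where it was at the start of the episode above 0.02 m).
It also fails if it takes over 59 s, if anything falls off the work surface, if the arm or the gripper's body presses on something with over 40 N, if the wrist force passes 120 N, or if a joint passes its speed limit or range.

## Working session

There is one attempt and no reset: what is moved stays moved. The work goes in short steps, Python scripts to look and compute and a shell command to move; the robot and the scene stay as the last step left them, time stands still between calls to the robot, and variables do not carry over. Pictures are saved under pics/ and viewed, at most 10 in all, crops included, and the job is handed in when it is done.

```bash
mkdir -p pics; cat > h.py <<'E'
import numpy as np, cv2, pickle
from station import bot
from scipy.spatial.transform import Rotation as Ro
def snap(n,fn=None):
    s=bot.snapshot(n)
    if fn: cv2.imwrite(fn,s["frame"][:,:,::-1]); pickle.dump(s,open(fn[:-3]+'pkl','wb'))
    return s
def load(fn): return pickle.load(open(fn,'rb'))
def cloud(s):
    f=240/np.tan(np.radians(s["vertical_fov"]/2)); d=s["depth"]
    v,u=np.mgrid[:480,:640]
    P=np.dstack([(u-s["cx"])/f*d,(v-s["cy"])/f*d,d])
    return (P-np.array(s["t"]))@np.array(s["R"])
def proj(s,X):
    f=240/np.tan(np.radians(s["vertical_fov"]/2)); c=np.array(s["R"])@X+s["t"]; return c[:2]/c[2]*f+[s["cx"],s["cy"]]
E
python3 - <<'E'
from h import *
for n in("top","side"): s=snap(n,f"pics/{n}0.png"); print(n,s["vertical_fov"],-np.array(s["R"]).T@s["t"])
print(bot.read_state())
E
```

```text
top 52.88976900112912 [0.39689243 0.09148514 0.898974  ]
side 42.80944268852643 [ 0.21170962 -0.58518128  0.86941164]
{'t': 0.1, 'joint_positions': array([ 9.87986081e-01,  3.42646362e-01,  1.52489861e+00,  1.87124352e-05,
        1.27539395e+00, -1.45997442e-01]), 'joint_velocities': array([-0.00027594, -0.00115662, -0.00389226,  0.00067437,  0.00018662,
        0.00120055]), 'tau': array([ 2.13948624e-03, -4.34446335e+01, -2.46490842e+01, -1.54365448e-04,
        4.64987650e-03, -2.58304789e-05]), 'tcp_pos': array([0.22189592, 0.47544267, 0.2447069 ]), 'tool_rot': array([-6.80602599e-01, -3.06647373e+00,  1.96551711e-03]), 'wrist_force': array([-0.90389766, -1.06328657, -0.7140844 ]), 'ft_torque': array([-0.03960889,  0.01018098, -0.02031987]), 'grasp_force': 0.0, 'width': 0.08537117652115522}
```

View pics/top0.png

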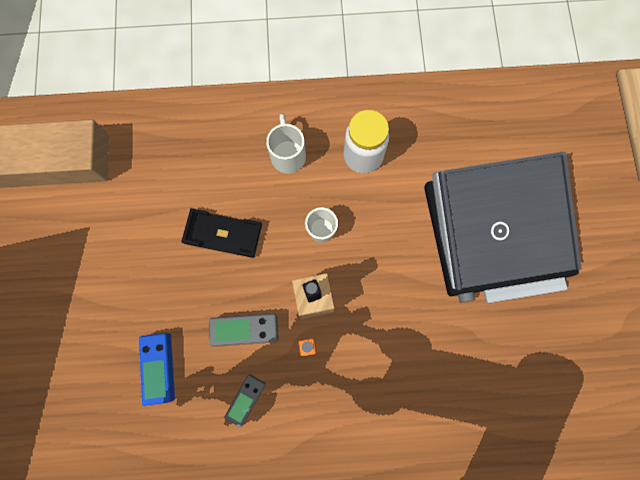

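View pics/side0.png

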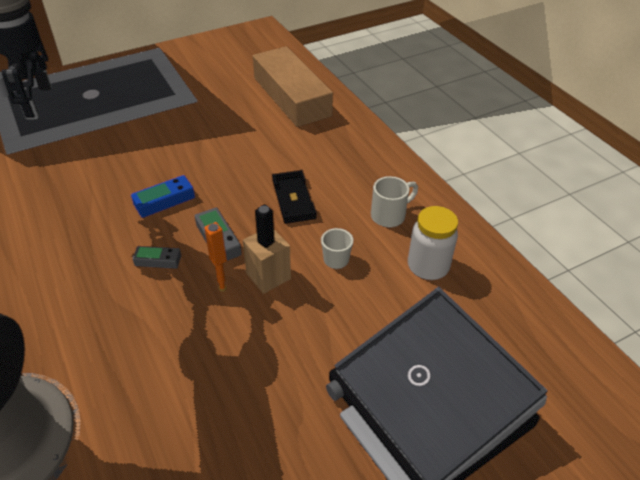

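The top view shows handset candidates: large grey (243,330), blue (156,370), small grey (246,400). I choose the large grey one. The probes are black in the stand (312,290) and orange (307,347), and I choose black. The cradle is at (222,232), the ring mark at (500,231), the cup at (321,224), the mug at (286,148) and the canister at (366,145).

```bash
python3 - <<'E'
from h import *
s=load("pics/top0.pkl");C=cloud(s)
def rect(name,u0,u1,v0,v1,z0,z1):
    c=C[v0:v1,u0:u1].reshape(-1,3);c=c[(c[:,2]>z0)&(c[:,2]<z1)]
    r=cv2.minAreaRect((c[:,:2]*1000).astype(np.float32)); b=cv2.boxPoints(r)
    e=b[1]-b[0],b[2]-b[1]; l=max(e,key=np.linalg.norm)
    print(name,np.round(r[0],1),np.round(r[1],1),"long yaw",np.degrees(np.arctan2(l[1],l[0])).round(1),"z",np.round(np.percentile(c[:,2],[5,50,95]),4),len(c))
rect("handset",200,285,308,352,.026,.04)
rect("blue",130,180,325,412,.02,.04)
rect("small",220,270,370,430,.015,.05)
rect("cradle walls",175,268,200,262,.012,.03)
rect("cradle floor",175,268,200,262,.006,.0105)
rect("stand",285,340,265,320,.08,.1)
rect("probe top",285,340,265,320,.155,.19)
rect("orange",290,320,335,360,.1,.3)
rect("cup",300,345,200,245,.04,.07)
for n,(u,v) in {"mark":(500,231)}.items(): print(n,C[v-2:v+3,u-2:u+3].reshape(-1,3).mean(0))
# plate plane
c=C[190:265,460:560].reshape(-1,3); m=c.mean(0); n=np.linalg.svd(c-m,full_matrices=False)[2][2]; n*=np.sign(n[2]); print("plate n",n,np.degrees(np.arccos(n[2])),"az uphill",np.degrees(np.arctan2(-n[1],-n[0])),"residual",np.std((c-m)@n))
# side mark
t=load("pics/side0.pkl");D=cloud(t);print("side mark",D[373:378,417:422].reshape(-1,3).mean(0), "side handset",D[225,212])
g=s["frame"][190:440,120:345,::-1]; cv2.imwrite("pics/crop.png",cv2.resize(g,None,fx=2.4,fy=2.4,interpolation=cv2.INTER_CUBIC))
st=bot.read_state(); R=Ro.from_rotvec(st["tool_rot"]).as_matrix(); print(R.round(3))
E
```

```text
handset [444.  234.8] [ 50.  120.8] long yaw -89.8 z [0.029  0.032  0.0348] 1893
blue [386.4 391.2] [120.1  51.4] long yaw 3.9 z [0.0273 0.0319 0.0346] 2098
small [321.8 237.3] [35.3 84.4] long yaw -32.3 z [0.0191 0.0223 0.0249] 1017
cradle walls [628.4 271.7] [139.  69.] long yaw 74.5 z [0.0133 0.0192 0.0218] 538
cradle floor [627.4 269.2] [133.3  67.9] long yaw 74.7 z [0.0063 0.008  0.01  ] 1727
stand [491.5 105.7] [60.3 60. ] long yaw 7.9 z [0.0873 0.0897 0.0922] 976
probe top [491.2 105.6] [23.9 23.8] long yaw 18.1 z [0.1645 0.1699 0.1727] 254
orange [404.8 117.8] [23.7 23.9] long yaw -84.0 z [0.1533 0.1572 0.1597] 259
cup [623.2  82.6] [57.8 57.7] long yaw 41.6 z [0.042  0.0533 0.0565] 320
mark [ 0.57507424 -0.21776783  0.10424887]
plate n [ 0.95730406 -0.09745039  0.27216237] 74.20701864934063 az uphill 174.18750148804938 residual 0.03815858093620964
side mark [ 0.58633464 -0.23341257  0.07144814] side handset [0.40737708 0.11887629 0.15893558]
[[-0.906  0.423 -0.001]
 [ 0.423  0.906 -0.001]
 [ 0.    -0.001 -1.   ]]
```

View pics/crop.png

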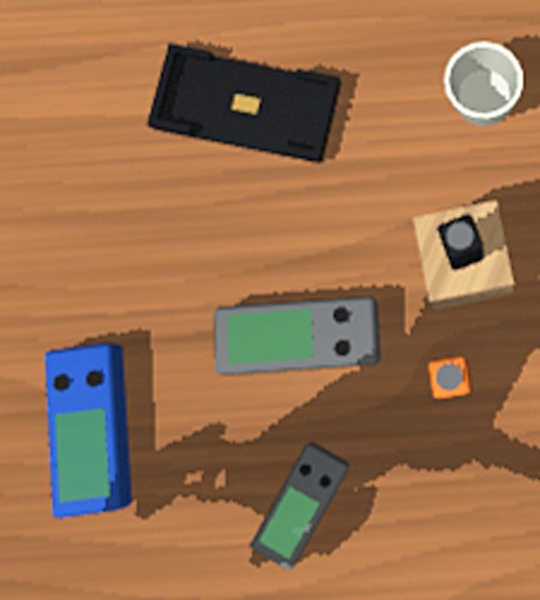

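The crop confirms the large grey handset (243,330 in the full image): it measures 50x121 mm, against 35x84 for the small one. The black probe stands in the wooden block. The mark depth from the top view is implausible because the steel reads badly, so I'll intersect the pixel rays with the known height instead.

```bash
cat >> h.py <<'E'
def ray(s,uv,z):
    f=240/np.tan(np.radians(s["vertical_fov"]/2)); R=np.array(s["R"]);o=-R.T@s["t"]
    d=R.T@np.array([(uv[0]-s["cx"])/f,(uv[1]-s["cy"])/f,1]); return o+d*(z-o[2])/d[2]
def Rt(az,tilt=0,up=0):
    "tool rotation: z down, y at azimuth az(deg); then tilted so that -z leans by tilt deg away from azimuth up"
    a=np.radians(az); y=np.array([np.cos(a),np.sin(a),0]); z=np.array([0,0,-1.]); M=np.column_stack([np.cross(y,z),y,z])
    u=np.radians(up); ax=np.array([np.sin(u),-np.cos(u),0])
    return Ro.from_rotvec(ax*np.radians(tilt)).as_matrix()@M
def go(p,T):
    st=bot.read_state(); M=Ro.from_rotvec(st["tool_rot"]).as_matrix()
    print("turn(deg, tool)",np.degrees(Ro.from_matrix(M.T@T).as_rotvec()).round(2)," shift in final axes(mm)",(T.T@(np.array(p)-st["tcp_pos"])*1000).round(1)," now axes",(M.T@(np.array(p)-st["tcp_pos"])*1000).round(1))
E
python3 - <<'E'
from h import *
s=load("pics/top0.pkl");t=load("pics/side0.pkl")
def ring(s,u,v):
    g=cv2.cvtColor(s["frame"],cv2.COLOR_RGB2GRAY)[v-14:v+15,u-16:u+17]; m=cv2.moments((g>150).astype(np.uint8),True); return (u-16+m["m10"]/m["m00"],v-14+m["m01"]/m["m00"])
for n,S,u,v in(("top",s,500,231),("side",t,419,375)):
    p=ring(S,u,v); print(n,p,ray(S,p,.071))
C=cloud(t)
# plate from side cloud
c=C[330:420,390:450].reshape(-1,3); m=c.mean(0); n=np.linalg.svd(c-m,full_matrices=False)[2][2]; n*=np.sign(n[2]); print("side plate",n,np.degrees(np.arccos(n[2])),np.degrees(np.arctan2(-n[1],-n[0])),np.std((c-m)@n))
C=cloud(s); print("top depth z row231",C[231,450:575:12,2].round(3))
# low edge and high edge of plate in the top picture
go([.444,.235,.12],Rt(0))
E
```

```text
top (499.43150684931504, 230.52739726027397) [ 0.58330671 -0.22965978  0.071     ]
side (418.49285714285713, 374.98571428571427) [ 0.58588992 -0.2328457   0.071     ]
side plate [ 0.79662765 -0.59801064  0.08813431] 84.94371547270065 143.105258288448 0.025298449314085765
top depth z row231 [0.081 0.075 0.072 0.069 0.071 0.069 0.065 0.067 0.067 0.067 0.062]
turn(deg, tool) [-7.000e-02  3.000e-02  6.497e+01]  shift in final axes(mm) [-240.4  222.1  124.7]  now axes [-303.  -123.7  124.8]
```

```bash
python3 -m pendant '[{"rz":6.5,"gripper":-1},{"rz":6.5},{"rz":6.5},{"rz":6.5},{"rz":6.5},{"rz":6.5},{"rz":6.5},{"rz":6.5},{"rz":6.5},{"rz":6.5},{"x":-0.024,"y":0.022,"z":0.0125},{"x":-0.024,"y":0.022,"z":0.0125},{"x":-0.024,"y":0.022,"z":0.0125},{"x":-0.024,"y":0.022,"z":0.0125},{"x":-0.024,"y":0.022,"z":0.0125},{"x":-0.024,"y":0.022,"z":0.0125},{"x":-0.024,"y":0.022,"z":0.0125},{"x":-0.024,"y":0.022,"z":0.0125},{"x":-0.024,"y":0.022,"z":0.0125},{"x":-0.024,"y":0.024,"z":0.0125}]' 40; python3 - <<'E'
from h import *
go([.444,.235,.019],Rt(0)); snap("wrist","pics/w1.png")
s=load("pics/top0.pkl");t=load("pics/side0.pkl")
rng=np.random.default_rng(0)
for n,S,sl in(("top",s,np.s_[175:270,450:570]),("side",t,np.s_[320:440,370:500])):
    c=cloud(S)[sl].reshape(-1,3);c=c[(c[:,2]>.04)&(c[:,2]<.115)]; best=None
    for i in range(500):
        a=c[rng.choice(len(c),3)];k=np.cross(a[1]-a[0],a[2]-a[0]);k/=np.linalg.norm(k)+1e-12
        inl=abs((c-a[0])@k)<.003
        if best is None or inl.sum()>best.sum(): best=inl
    c=c[best];m=c.mean(0);k=np.linalg.svd(c-m,full_matrices=False)[2][2];k*=np.sign(k[2])
    print(n,best.mean(),k,np.degrees(np.arccos(k[2])),"uphill az",np.degrees(np.arctan2(-k[1],-k[0])),"z at mark",m[2]-((np.array([.5846,-.231])-m[:2])@k[:2])/k[2])
E
```

```text
turn(deg, tool) [-7.000e-02  3.000e-02  6.497e+01]  shift in final axes(mm) [-240.4  222.1  225.7]  now axes [-303.  -123.6  225.8]
top 0.9329928678348155 [-0.25616213 -0.02541055  0.96629978] 14.91699158581872 uphill az 5.665044625761365 z at mark 0.07085395223980967
side 0.9113276990185387 [-0.25753625 -0.02357752  0.96598094] 14.987793979943264 uphill az 5.230863311309167 z at mark 0.06994918098264451invalid input at $[0]: expected keys x, y, z, rx, ry, rz, gripper
```

View pics/w1.png

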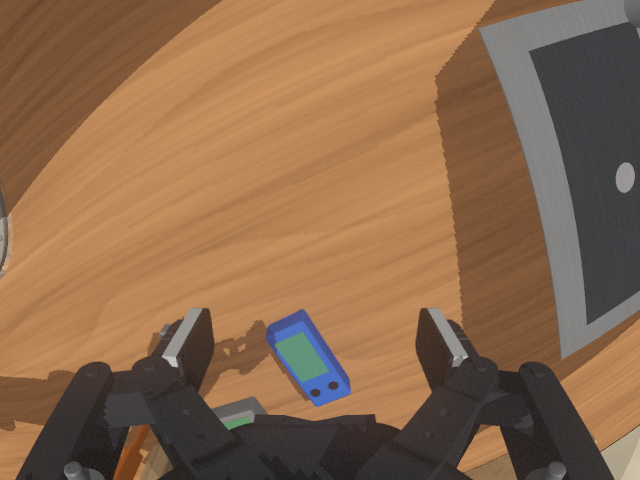

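The rows need every key. The arm hasn't moved; the wrist view (blue handset at 308,358) is from the start pose.

```bash
python3 -m pendant '[{"x":0,"y":0,"z":0,"rx":0,"ry":0,"rz":6.5,"gripper":-1},{"x":0,"y":0,"z":0,"rx":0,"ry":0,"rz":6.5,"gripper":-1},{"x":0,"y":0,"z":0,"rx":0,"ry":0,"rz":6.5,"gripper":-1},{"x":0,"y":0,"z":0,"rx":0,"ry":0,"rz":6.5,"gripper":-1},{"x":0,"y":0,"z":0,"rx":0,"ry":0,"rz":6.5,"gripper":-1},{"x":0,"y":0,"z":0,"rx":0,"ry":0,"rz":6.5,"gripper":-1},{"x":0,"y":0,"z":0,"rx":0,"ry":0,"rz":6.5,"gripper":-1},{"x":0,"y":0,"z":0,"rx":0,"ry":0,"rz":6.5,"gripper":-1},{"x":0,"y":0,"z":0,"rx":0,"ry":0,"rz":6.5,"gripper":-1},{"x":0,"y":0,"z":0,"rx":0,"ry":0,"rz":6.5,"gripper":-1},{"x":-0.024,"y":0.022,"z":0.0125,"rx":0,"ry":0,"rz":0,"gripper":-1},{"x":-0.024,"y":0.022,"z":0.0125,"rx":0,"ry":0,"rz":0,"gripper":-1},{"x":-0.024,"y":0.022,"z":0.0125,"rx":0,"ry":0,"rz":0,"gripper":-1},{"x":-0.024,"y":0.022,"z":0.0125,"rx":0,"ry":0,"rz":0,"gripper":-1},{"x":-0.024,"y":0.022,"z":0.0125,"rx":0,"ry":0,"rz":0,"gripper":-1},{"x":-0.024,"y":0.022,"z":0.0125,"rx":0,"ry":0,"rz":0,"gripper":-1},{"x":-0.024,"y":0.022,"z":0.0125,"rx":0,"ry":0,"rz":0,"gripper":-1},{"x":-0.024,"y":0.022,"z":0.0125,"rx":0,"ry":0,"rz":0,"gripper":-1},{"x":-0.024,"y":0.022,"z":0.0125,"rx":0,"ry":0,"rz":0,"gripper":-1},{"x":-0.024,"y":0.024,"z":0.0125,"rx":0,"ry":0,"rz":0,"gripper":-1}]' 40; python3 - <<'E'
from h import *
go([.444,.235,.019],Rt(0))
E
```

```text
t: 1.82
tcp_pos: [0.4445, 0.2343, 0.1196]
tool_rot: [-2.222, -2.221, 0.001]
wrist_force: [0.2, 1.4, -0.3]
width: 0.0856
grasp_force: 0.0
turn(deg, tool) [-0.03  0.   -0.02]  shift in final axes(mm) [  0.7  -0.5 100.6]  now axes [  0.7  -0.4 100.6]
```

```bash
python3 -m pendant '[{"x":0,"y":0,"z":0.025,"rx":0,"ry":0,"rz":0,"gripper":-1},{"x":0,"y":0,"z":0.025,"rx":0,"ry":0,"rz":0,"gripper":-1},{"x":0,"y":0,"z":0.025,"rx":0,"ry":0,"rz":0,"gripper":-1},{"x":0,"y":0,"z":0.015,"rx":0,"ry":0,"rz":0,"gripper":-1},{"x":0,"y":0,"z":0.01,"rx":0,"ry":0,"rz":0,"gripper":-1},{"x":0,"y":0,"z":0,"rx":0,"ry":0,"rz":0,"gripper":1},{"x":0,"y":0,"z":0,"rx":0,"ry":0,"rz":0,"gripper":1},{"x":0,"y":0,"z":0,"rx":0,"ry":0,"rz":0,"gripper":1},{"x":0,"y":0,"z":0,"rx":0,"ry":0,"rz":0,"gripper":1},{"x":0,"y":0,"z":0,"rx":0,"ry":0,"rz":0,"gripper":1},{"x":0,"y":0,"z":0,"rx":0,"ry":0,"rz":0,"gripper":1},{"x":0,"y":0,"z":0,"rx":0,"ry":0,"rz":0,"gripper":1},{"x":0,"y":0,"z":0,"rx":0,"ry":0,"rz":0,"gripper":1}]' 40
```

```text
t: 2.9
tcp_pos: [0.4448, 0.236, 0.0215]
tool_rot: [2.221, 2.22, 0.004]
wrist_force: [0.0, 0.0, 6.5]
width: 0.049
grasp_force: 43.2
```

```bash
python3 -m pendant '[{"x":0,"y":0,"z":-0.015,"rx":0,"ry":0,"rz":0,"gripper":1},{"x":0,"y":0,"z":-0.02,"rx":0,"ry":0,"rz":0,"gripper":1},{"x":0,"y":0,"z":-0.025,"rx":0,"ry":0,"rz":0,"gripper":1},{"x":0,"y":0,"z":0,"rx":0,"ry":0,"rz":0,"gripper":1},{"x":0,"y":0,"z":0,"rx":0,"ry":0,"rz":0,"gripper":1}]'; python3 - <<'E'
from h import *
s=snap("top","pics/top1.png");C=cloud(s);st=bot.read_state();print(st["tcp_pos"],st["wrist_force"])
# handset end portions: points within 75mm of tcp, outside gripper
c=C.reshape(-1,3);d=c[:,:2]-st["tcp_pos"][:2]
k=(np.abs(d[:,0])<.045)&(np.abs(d[:,1])<.085)&(c[:,2]>.05)&(c[:,2]<.105);c=c[k]
f=s["frame"].reshape(-1,3)[k];
z0=np.histogram(c[:,2],np.arange(.05,.106,.002));print(z0)
t=snap("side","pics/side1.png")
a=s["frame"][150:400,130:380,::-1];b=t["frame"][100:350,100:350,::-1]
cv2.imwrite("pics/c1.png",cv2.resize(np.hstack([a,b]),None,fx=1.6,fy=1.6,interpolation=cv2.INTER_CUBIC))
E
```

```text
t: 3.32
tcp_pos: [0.4446, 0.2359, 0.0813]
tool_rot: [2.221, 2.22, 0.004]
wrist_force: [0.7, -0.1, -2.4]
width: 0.0492
grasp_force: 42.6
[0.44373635 0.23557213 0.08023786] [-0.98184488  0.55497158 -2.32844797]
(array([  0,   0,   0,   0,   0,   0,   2,   4,   3,   4,   2,   6,   4,
         2,   3,   7,   3,   6,  18,  92, 239, 198,  34,   2,   0,   0,
         0]), array([0.05 , 0.052, 0.054, 0.056, 0.058, 0.06 , 0.062, 0.064, 0.066,
       0.068, 0.07 , 0.072, 0.074, 0.076, 0.078, 0.08 , 0.082, 0.084,
       0.086, 0.088, 0.09 , 0.092, 0.094, 0.096, 0.098, 0.1  , 0.102,
       0.104]))
```

View pics/c1.png

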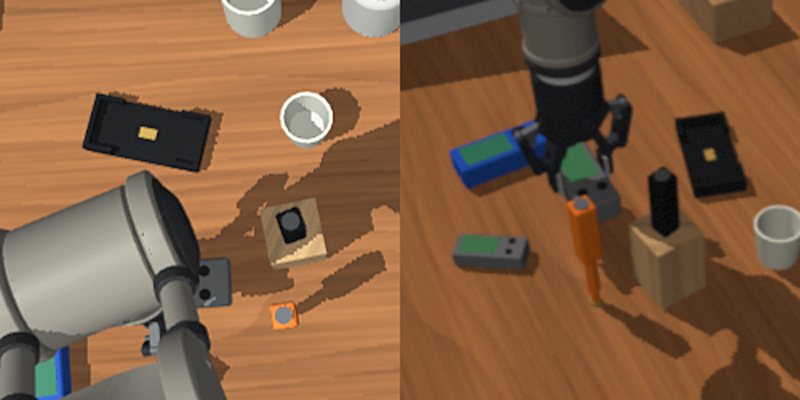

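The handset is held level (right panel, keys towards the stand) and the cradle is clear. Next I check its grip offset from the visible end, then work out the carry.

```bash
python3 - <<'E'
from h import *
s=load("pics/top1.pkl");C=cloud(s);st=bot.read_state()
c=C.reshape(-1,3);k=(abs(c[:,0]-.444)<.045)&(abs(c[:,1]-.18)<.02)&(c[:,2]>.085)&(c[:,2]<.098);c=c[k]
print(np.percentile(c[:,1],[0,1,3]),np.percentile(c[:,0],[1,50,99]),"tcp",st["tcp_pos"])
e=c[c[:,1]<np.percentile(c[:,1],8)];print("end line slope deg",np.degrees(np.polyfit(e[:,0],e[:,1],1)[0]))
# cradle again, fresh
c=C[200:270,175:275].reshape(-1,3)
c=c[(c[:,2]>.0055)&(c[:,2]<.026)]; q=np.abs(c[:,:2]-[.628,.271]);c=c[(np.hypot(*q.T)<.085)]
r=cv2.minAreaRect((c[:,:2]*1000).astype(np.float32));print("cradle",r)
# gold pad
p=s["frame"][200:270,175:275].astype(int);g=(p[...,0]>150)&(p[...,2]<110)&(p[...,1]>120);
v,u=np.nonzero(g);print("gold",u.mean()+175,v.mean()+200,ray(s,(u.mean()+175,v.mean()+200),.008),len(u))
T=Rt(-15.6);off=T@[-.001,0,0]; go(np.array([.628,.271,.08])-off,T)
E
```

```text
[0.17455421 0.17479033 0.17532482] [0.41934861 0.44304122 0.46773509] tcp [0.44328094 0.23539452 0.07958249]
end line slope deg 0.22632532442824643
cradle ((628.4977416992188, 271.6963806152344), (139.18678283691406, 69.32318115234375), 74.5819091796875)
gold 223.3663833805477 231.13031161473089 [0.63086181 0.26966478 0.008     ] 3177
turn(deg, tool) [-0.07  0.03 15.57]  shift in final axes(mm) [ 85.  168.3  -0.4]  now axes [ 36.6 185.   -0.7]
```

```bash
python3 -m pendant '[{"x":0,"y":0,"z":0,"rx":0,"ry":0,"rz":5.2,"gripper":1},{"x":0,"y":0,"z":0,"rx":0,"ry":0,"rz":5.2,"gripper":1},{"x":0,"y":0,"z":0,"rx":0,"ry":0,"rz":5.2,"gripper":1},{"x":0.0142,"y":0.0282,"z":0,"rx":0,"ry":0,"rz":0,"gripper":1},{"x":0.0142,"y":0.0282,"z":0,"rx":0,"ry":0,"rz":0,"gripper":1},{"x":0.0142,"y":0.0282,"z":0,"rx":0,"ry":0,"rz":0,"gripper":1},{"x":0.0142,"y":0.0282,"z":0,"rx":0,"ry":0,"rz":0,"gripper":1},{"x":0.0142,"y":0.0282,"z":0,"rx":0,"ry":0,"rz":0,"gripper":1},{"x":0.0142,"y":0.0282,"z":0,"rx":0,"ry":0,"rz":0,"gripper":1},{"x":0,"y":0,"z":0,"rx":0,"ry":0,"rz":0,"gripper":1},{"x":0,"y":0,"z":0,"rx":0,"ry":0,"rz":0,"gripper":1},{"x":0,"y":0,"z":0,"rx":0,"ry":0,"rz":0,"gripper":1}]'; python3 - <<'E'
from h import *
s=snap("top","pics/top2.png");C=cloud(s);st=bot.read_state();T=Rt(-15.5)
go(np.array([.6285,.2715,.0285])+T@[.0009,0,0],T)
c=C.reshape(-1,3);q=(c-st["tcp_pos"])@T
k=(abs(q[:,0])<.075)&(abs(q[:,1])<.035)&(c[:,2]>.082)&(c[:,2]<.1);q=q[k]
print(k.sum(),np.percentile(q,[0.5,50,99.5],axis=0))
c=c[k];r=cv2.minAreaRect((c[:,:2]*1000).astype(np.float32));print(r)
E
```

```text
t: 4.42
tcp_pos: [0.6283, 0.2717, 0.0781]
tool_rot: [-2.502, -1.898, 0.006]
wrist_force: [-0.7, -0.5, -1.8]
width: 0.0491
grasp_force: 42.8
turn(deg, tool) [-0.18  0.11 -0.12]  shift in final axes(mm) [ 0.7  0.4 50.2]  now axes [ 0.8  0.6 50.2]
419 [[-0.06192578 -0.0252468  -0.0142098 ]
 [-0.04981068  0.00555479 -0.00932401]
 [-0.02314479  0.02407082 -0.00346616]]
((619.7697143554688, 220.33697509765625), (60.156883239746094, 33.05998611450195), 18.170652389526367)
```

```bash
python3 -m pendant '[{"x":0.0008,"y":0.0005,"z":0.012,"rx":0,"ry":0,"rz":0,"gripper":1},{"x":0,"y":0,"z":0.012,"rx":0,"ry":0,"rz":0,"gripper":1},{"x":0,"y":0,"z":0.01,"rx":0,"ry":0,"rz":0,"gripper":1},{"x":0,"y":0,"z":0.006,"rx":0,"ry":0,"rz":0,"gripper":1},{"x":0,"y":0,"z":0.004,"rx":0,"ry":0,"rz":0,"gripper":1},{"x":0,"y":0,"z":0.003,"rx":0,"ry":0,"rz":0,"gripper":1},{"x":0,"y":0,"z":0.001,"rx":0,"ry":0,"rz":0,"gripper":1},{"x":0,"y":0,"z":0,"rx":0,"ry":0,"rz":0,"gripper":1},{"x":0,"y":0,"z":0,"rx":0,"ry":0,"rz":0,"gripper":1}]'
```

```text
t: 5.22
tcp_pos: [0.6309, 0.2728, 0.0328]
tool_rot: [2.503, 1.899, 0.001]
wrist_force: [0.4, -0.7, -3.3]
width: 0.0495
grasp_force: 42.8
```

```bash
for i in 1; do python3 -m pendant '[{"x":0,"y":0,"z":0.0015,"rx":0,"ry":0,"rz":0,"gripper":1},{"x":0,"y":0,"z":0.0,"rx":0,"ry":0,"rz":0,"gripper":1},{"x":0,"y":0,"z":0.0,"rx":0,"ry":0,"rz":0,"gripper":1}]'; done; python3 -m pendant '[{"x":0,"y":0,"z":0.0015,"rx":0,"ry":0,"rz":0,"gripper":1},{"x":0,"y":0,"z":0.0,"rx":0,"ry":0,"rz":0,"gripper":1},{"x":0,"y":0,"z":0.0,"rx":0,"ry":0,"rz":0,"gripper":1}]'
```

```text
t: 5.47
tcp_pos: [0.6306, 0.2728, 0.031]
tool_rot: [2.503, 1.899, 0.001]
wrist_force: [-0.5, 0.5, -2.4]
width: 0.0491
grasp_force: 42.8
t: 5.72
tcp_pos: [0.6308, 0.2728, 0.0296]
tool_rot: [2.503, 1.899, 0.001]
wrist_force: [0.9, 1.1, -1.8]
width: 0.049
grasp_force: 42.9
```

```bash
python3 -m pendant '[{"x":0,"y":0,"z":0.0015,"rx":0,"ry":0,"rz":0,"gripper":1},{"x":0,"y":0,"z":0.0,"rx":0,"ry":0,"rz":0,"gripper":1},{"x":0,"y":0,"z":0.0,"rx":0,"ry":0,"rz":0,"gripper":1}]'; python3 - <<'E'
from h import *
s=snap("top","pics/top3.png");C=cloud(s);st=bot.read_state();T=Rt(-15.5);print(st["tcp_pos"],st["wrist_force"])
c=C.reshape(-1,3);q=(c-st["tcp_pos"])@T
k=(abs(q[:,0])<.08)&(abs(q[:,1])<.04)&(c[:,2]>.03)&(c[:,2]<.05);q=q[k]
print(k.sum(),np.percentile(q,[0.5,50,99.5],axis=0),np.median(c[k,2]))
t=snap("side","pics/side3.png")
a=s["frame"][170:290,150:310,::-1];b=t["frame"][130:250,220:380,::-1]
cv2.imwrite("pics/c3.png",cv2.resize(np.hstack([a,b]),None,fx=2.5,fy=2.5,interpolation=cv2.INTER_CUBIC))
E
```

```text
t: 5.97
tcp_pos: [0.6308, 0.2729, 0.0295]
tool_rot: [2.502, 1.899, 0.002]
wrist_force: [-3.1, -1.0, 7.6]
width: 0.0492
grasp_force: 44.0
[0.63083923 0.27283753 0.0295296 ] [-4.56679246 -0.74887355  7.77889995]
363 [[-0.06195326 -0.02543106 -0.0135722 ]
 [-0.05042339  0.00569767 -0.00985898]
 [-0.02358582  0.02383383 -0.00145495]] 0.03938858062543699
```

View pics/c3.png

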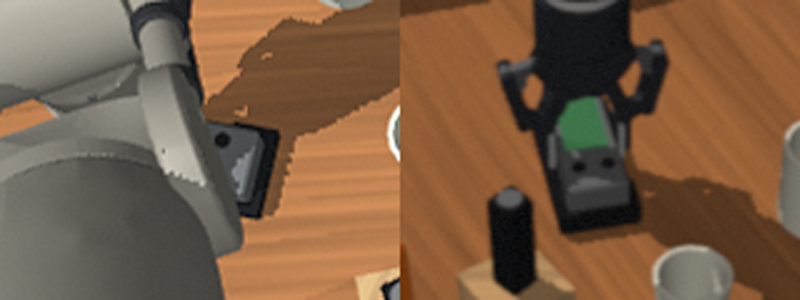

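It's in the cradle with its top at 39.4 mm (40 expected), and the contact force confirms the floor. I release and rise.

```bash
python3 -m pendant '[{"x":0,"y":0,"z":-0.0015,"rx":0,"ry":0,"rz":0,"gripper":-1},{"x":0,"y":0,"z":0.0,"rx":0,"ry":0,"rz":0,"gripper":-1},{"x":0,"y":0,"z":0.0,"rx":0,"ry":0,"rz":0,"gripper":-1},{"x":0,"y":0,"z":0.0,"rx":0,"ry":0,"rz":0,"gripper":-1},{"x":0,"y":0,"z":0.0,"rx":0,"ry":0,"rz":0,"gripper":-1},{"x":0,"y":0,"z":0.0,"rx":0,"ry":0,"rz":0,"gripper":-1},{"x":0,"y":0,"z":-0.02,"rx":0,"ry":0,"rz":0,"gripper":-1},{"x":0,"y":0,"z":-0.03,"rx":0,"ry":0,"rz":0,"gripper":-1},{"x":0,"y":0,"z":-0.04,"rx":0,"ry":0,"rz":0,"gripper":-1},{"x":0,"y":0,"z":-0.04,"rx":0,"ry":0,"rz":0,"gripper":-1},{"x":0,"y":0,"z":-0.04,"rx":0,"ry":0,"rz":0,"gripper":-1},{"x":0,"y":0,"z":-0.04,"rx":0,"ry":0,"rz":0,"gripper":-1},{"x":0,"y":0,"z":0,"rx":0,"ry":0,"rz":0,"gripper":-1}]'; python3 - <<'E'
from h import *
go([.4912,.1055,.23],Rt(18.1))
E
```

```text
t: 7.15
tcp_pos: [0.6335, 0.2737, 0.2497]
tool_rot: [2.498, 1.896, 0.024]
wrist_force: [0.7, 0.4, 1.6]
width: 0.0852
grasp_force: 0.0
turn(deg, tool) [  0.92  -0.26 -33.72]  shift in final axes(mm) [-115.7 -187.5   19.7]  now axes [-200.5  -92.    16.7]
```

```bash
python3 -m pendant '[{"x":0,"y":0,"z":0,"rx":0,"ry":0,"rz":-6.75,"gripper":-1},{"x":0,"y":0,"z":0,"rx":0,"ry":0,"rz":-6.75,"gripper":-1},{"x":0,"y":0,"z":0,"rx":0,"ry":0,"rz":-6.75,"gripper":-1},{"x":0,"y":0,"z":0,"rx":0,"ry":0,"rz":-6.75,"gripper":-1},{"x":0,"y":0,"z":0,"rx":0,"ry":0,"rz":-6.75,"gripper":-1},{"x":-0.0193,"y":-0.0312,"z":0,"rx":0,"ry":0,"rz":0,"gripper":-1},{"x":-0.0193,"y":-0.0312,"z":0,"rx":0,"ry":0,"rz":0,"gripper":-1},{"x":-0.0193,"y":-0.0312,"z":0,"rx":0,"ry":0,"rz":0,"gripper":-1},{"x":-0.0193,"y":-0.0312,"z":0,"rx":0,"ry":0,"rz":0,"gripper":-1},{"x":-0.0193,"y":-0.0312,"z":0,"rx":0,"ry":0,"rz":0,"gripper":-1},{"x":-0.0193,"y":-0.0312,"z":0,"rx":0,"ry":0,"rz":0,"gripper":-1},{"x":0,"y":0,"z":0,"rx":0,"ry":0,"rz":0,"gripper":-1},{"x":0,"y":0,"z":0,"rx":0,"ry":0,"rz":0,"gripper":-1},{"x":0,"y":0,"z":0,"rx":0,"ry":0,"rz":0,"gripper":-1}]'; python3 - <<'E'
from h import *
go([.4912,.1055,.132],Rt(18.1))
s=snap("top","pics/top4.png");t=snap("side","pics/side4.png")
C=cloud(s);c=C[195:270,175:275].reshape(-1,3);c=c[(c[:,2]>.033)&(c[:,2]<.06)]
print("handset",cv2.minAreaRect((c[:,:2]*1000).astype(np.float32)),np.percentile(c[:,2],[5,50,95]))
c=C[195:270,175:275].reshape(-1,3);c=c[(c[:,2]>.005)&(c[:,2]<.023)]
print("cradle",cv2.minAreaRect((c[:,:2]*1000).astype(np.float32)))
D=cloud(t);c=D[195:250,245:285].reshape(-1,3);k=(c[:,2]>.1)&(c[:,2]<.19)&(abs(c[:,0]-.491)<.03)&(abs(c[:,1]-.106)<.03);c=c[k];print("probe side view",np.percentile(c,[2,50,98],axis=0))
E
```

```text
t: 8.32
tcp_pos: [0.4893, 0.1045, 0.2397]
tool_rot: [1.844, 2.542, 0.002]
wrist_force: [-0.5, 0.6, 0.2]
width: 0.0855
grasp_force: 0.0
turn(deg, tool) [ 0.09  0.   -0.01]  shift in final axes(mm) [  0.3   2.1 107.7]  now axes [  0.3   2.  107.7]
handset ((640.1972045898438, 312.9374084472656), (35.656978607177734, 51.73646545410156), 79.22787475585938) [0.03668942 0.03968909 0.04244243]
cradle ((624.534912109375, 324.37908935546875), (44.07068634033203, 118.932373046875), 82.75878143310547)
probe side view [[0.48053175 0.08837617 0.10176701]
 [0.49017117 0.09447658 0.14438473]
 [0.50720084 0.11097094 0.17129978]]
```

```bash
python3 -m pendant '[{"x":0.0003,"y":0.002,"z":0.02,"rx":0,"ry":0,"rz":0,"gripper":-1},{"x":0,"y":0,"z":0.025,"rx":0,"ry":0,"rz":0,"gripper":-1},{"x":0,"y":0,"z":0.025,"rx":0,"ry":0,"rz":0,"gripper":-1},{"x":0,"y":0,"z":0.02,"rx":0,"ry":0,"rz":0,"gripper":-1},{"x":0,"y":0,"z":0.018,"rx":0,"ry":0,"rz":0,"gripper":-1},{"x":0,"y":0,"z":0,"rx":0,"ry":0,"rz":0,"gripper":1},{"x":0,"y":0,"z":0,"rx":0,"ry":0,"rz":0,"gripper":1},{"x":0,"y":0,"z":0,"rx":0,"ry":0,"rz":0,"gripper":1},{"x":0,"y":0,"z":0,"rx":0,"ry":0,"rz":0,"gripper":1},{"x":0,"y":0,"z":0,"rx":0,"ry":0,"rz":0,"gripper":1},{"x":0,"y":0,"z":0,"rx":0,"ry":0,"rz":0,"gripper":1},{"x":0,"y":0,"z":0,"rx":0,"ry":0,"rz":0,"gripper":1},{"x":0,"y":0,"z":0,"rx":0,"ry":0,"rz":0,"gripper":1},{"x":0,"y":0,"z":0,"rx":0,"ry":0,"rz":0,"gripper":1},{"x":0,"y":0,"z":0,"rx":0,"ry":0,"rz":0,"gripper":1}]' 70
```

```text
t: 9.67
tcp_pos: [0.4912, 0.1055, 0.1325]
tool_rot: [1.843, 2.542, 0.003]
wrist_force: [0.2, 0.5, 6.0]
width: 0.0232
grasp_force: 68.5
```

```bash
python3 -m pendant '[{"x":0,"y":0,"z":-0.01,"rx":0,"ry":0,"rz":0,"gripper":1},{"x":0,"y":0,"z":-0.02,"rx":0,"ry":0,"rz":0,"gripper":1},{"x":0,"y":0,"z":-0.03,"rx":0,"ry":0,"rz":0,"gripper":1},{"x":0,"y":0,"z":-0.03,"rx":0,"ry":0,"rz":0,"gripper":1},{"x":0,"y":0,"z":-0.03,"rx":0,"ry":0,"rz":0,"gripper":1},{"x":0,"y":0,"z":-0.03,"rx":0,"ry":0,"rz":0,"gripper":1},{"x":0,"y":0,"z":0,"rx":0,"ry":0,"rz":0,"gripper":1},{"x":0,"y":0,"z":0,"rx":0,"ry":0,"rz":0,"gripper":1},{"x":0,"y":0,"z":0,"rx":0,"ry":0,"rz":0,"gripper":1}]'; python3 - <<'E'
from h import *
T=Rt(18.1,15,5.4); n=-T[:,2]; print(n)
go(np.array([.5846,-.231,.0708])+n*(.1195+.05),T)
E
```

```text
t: 10.42
tcp_pos: [0.4899, 0.1053, 0.2808]
tool_rot: [-1.843, -2.543, 0.001]
wrist_force: [-0.1, -0.5, -1.4]
width: 0.0228
grasp_force: 69.9
[-0.2576704  -0.02435702  0.96592583]
turn(deg, tool) [-14.69  -3.32   0.02]  shift in final axes(mm) [-336.7  -69.5   49.6]  now axes [-339.4  -57.3   46.2]
```

```bash
python3 -m pendant '[{"x":-0.034,"y":-0.0057,"z":0,"rx":0,"ry":0,"rz":0,"gripper":1},{"x":-0.034,"y":-0.0057,"z":0,"rx":0,"ry":0,"rz":0,"gripper":1},{"x":-0.034,"y":-0.0057,"z":0,"rx":0,"ry":0,"rz":0,"gripper":1},{"x":-0.034,"y":-0.0057,"z":0,"rx":0,"ry":0,"rz":0,"gripper":1},{"x":-0.034,"y":-0.0057,"z":0,"rx":0,"ry":0,"rz":0,"gripper":1},{"x":-0.034,"y":-0.0057,"z":0,"rx":0,"ry":0,"rz":0,"gripper":1},{"x":-0.034,"y":-0.0057,"z":0,"rx":0,"ry":0,"rz":0,"gripper":1},{"x":-0.034,"y":-0.0057,"z":0,"rx":0,"ry":0,"rz":0,"gripper":1},{"x":-0.034,"y":-0.0057,"z":0,"rx":0,"ry":0,"rz":0,"gripper":1},{"x":-0.034,"y":-0.0057,"z":0,"rx":0,"ry":0,"rz":0,"gripper":1},{"x":0,"y":0,"z":0,"rx":-4.9,"ry":-1.1,"rz":0,"gripper":1},{"x":0,"y":0,"z":0,"rx":-4.9,"ry":-1.1,"rz":0,"gripper":1},{"x":0,"y":0,"z":0,"rx":-4.9,"ry":-1.1,"rz":0,"gripper":1},{"x":0,"y":0,"z":0,"rx":0,"ry":0,"rz":0,"gripper":1},{"x":0,"y":0,"z":0,"rx":0,"ry":0,"rz":0,"gripper":1},{"x":0,"y":0,"z":0,"rx":0,"ry":0,"rz":0,"gripper":1}]'; python3 - <<'E'
from h import *
T=Rt(18.1,15,5.4); n=-T[:,2]
go(np.array([.5846,-.231,.0708])+n*(.1195+.02),T)
st=bot.read_state(); print(st["tcp_pos"],st["wrist_force"])
s=snap("top","pics/top5.png");t=snap("side","pics/side5.png")
C=cloud(s);c=C[190:270,170:275].reshape(-1,3);c=c[(c[:,2]>.033)&(c[:,2]<.06)]
print("handset",cv2.minAreaRect((c[:,:2]*1000).astype(np.float32)),np.percentile(c[:,2],[5,50,95]))
c=C[190:270,170:275].reshape(-1,3);c=c[(c[:,2]>.0055)&(c[:,2]<.026)];print("cradle",cv2.minAreaRect((c[:,:2]*1000).astype(np.float32)))
cv2.imwrite("pics/c5.png",np.hstack([s["frame"][100:400,330:630,::-1],t["frame"][180:480,300:600,::-1]]))
E
```

```text
t: 11.75
tcp_pos: [0.542, -0.2354, 0.2807]
tool_rot: [1.723, 2.377, 0.255]
wrist_force: [1.1, 0.8, -0.2]
width: 0.0235
grasp_force: 69.9
turn(deg, tool) [-0.07 -0.08  0.01]  shift in final axes(mm) [  3.2 -12.6  74.4]  now axes [  3.1 -12.5  74.4]
[ 0.54199907 -0.23542906  0.28073619] [ 1.12015524  0.77123168 -0.23377332]
handset ((629.6062622070312, 271.63604736328125), (120.60916900634766, 50.53101348876953), 74.54904174804688) [0.03640521 0.03979548 0.04231469]
cradle ((628.4818725585938, 271.67034912109375), (139.4845428466797, 69.19268035888672), 74.490478515625)
```

View pics/c5.png

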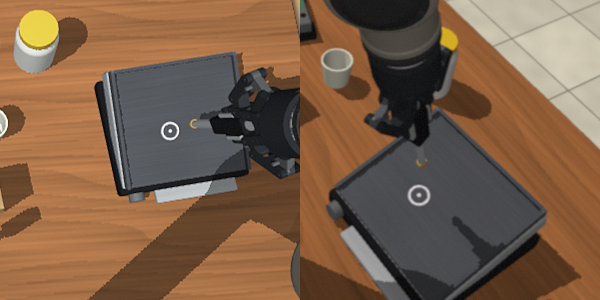

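The handset is home: 1.1 mm off centre, top at 39.8 mm. The probe foot is in view above the plate (top crop 195,124; ring 170,131). Now I close in to a low hover.

```bash
python3 -m pendant '[{"x":0.003,"y":-0.0125,"z":0.015,"rx":0,"ry":0,"rz":0,"gripper":1},{"x":0,"y":0,"z":0.02,"rx":0,"ry":0,"rz":0,"gripper":1},{"x":0,"y":0,"z":0.02,"rx":0,"ry":0,"rz":0,"gripper":1},{"x":0,"y":0,"z":0.01,"rx":0,"ry":0,"rz":0,"gripper":1},{"x":0,"y":0,"z":0.007,"rx":0,"ry":0,"rz":0,"gripper":1},{"x":0,"y":0,"z":0,"rx":0,"ry":0,"rz":0,"gripper":1},{"x":0,"y":0,"z":0,"rx":0,"ry":0,"rz":0,"gripper":1},{"x":0,"y":0,"z":0,"rx":0,"ry":0,"rz":0,"gripper":1},{"x":0,"y":0,"z":0,"rx":0,"ry":0,"rz":0,"gripper":1}]'; python3 - <<'E'
from h import *
T=Rt(18.1,15,5.4); n=-T[:,2]
go(np.array([.5846,-.231,.0708])+n*(.1195+.02),T)
st=bot.read_state(); print(st["tcp_pos"],st["wrist_force"])
M=Ro.from_rotvec(st["tool_rot"]).as_matrix(); foot=st["tcp_pos"]+M[:,2]*.1195
s=snap("top","pics/top6.png");t=snap("side","pics/side6.png")
im=[]
for S in(s,t):
    p=proj(S,foot);m=proj(S,np.array([.5846,-.231,.0708]));print("foot px",p,"mark px",m)
    u,v=np.round((p+m)/2).astype(int);print("origin",u-30,v-40)
    im.append(cv2.resize(S["frame"][v-40:v+20,u-30:u+30,::-1],(400,400),interpolation=cv2.INTER_CUBIC))
cv2.imwrite("pics/c6.png",np.hstack(im))
E
```

```text
t: 12.6
tcp_pos: [0.5487, -0.235, 0.2096]
tool_rot: [1.72, 2.374, 0.257]
wrist_force: [0.6, -0.3, -1.2]
width: 0.0233
grasp_force: 69.9
turn(deg, tool) [0.14 0.08 0.04]  shift in final axes(mm) [ 0.8 -0.9  3.9]  now axes [ 0.8 -0.9  3.9]
[ 0.54870746 -0.23502024  0.20959283] [ 0.59407595 -0.26900344 -1.19230616]
foot px [505.97019379 229.11744411] mark px [500.04211546 229.79732983]
origin 473 189
foot px [416.87310647 367.82174251] mark px [417.04244848 374.45091348]
origin 387 331
```

View pics/c6.png

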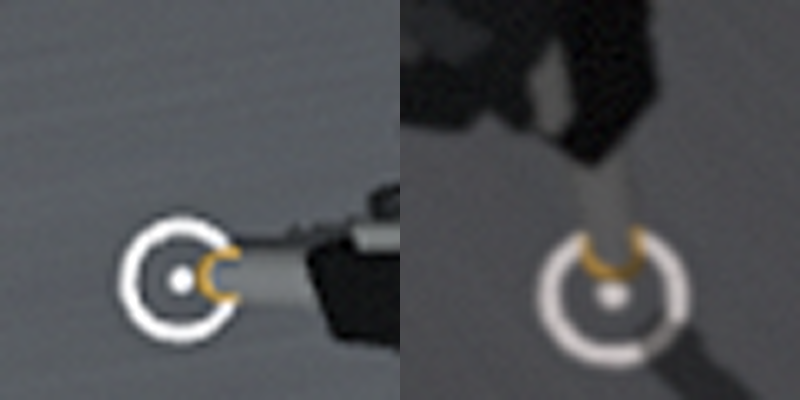

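Left (top view): foot centre about (224,275), ring (181,280). Right (side view): foot about (613,256), ring (613,295). Both offsets match the predicted 20 mm hover to within 1 mm. I advance along the probe axis and average the force near contact.

```bash
cat > f.py <<'E'
from h import *
F=[];P=[]
for i in range(8):
    bot.snapshot("wrist");st=bot.read_state();F.append(st["wrist_force"]);P.append(st["tcp_pos"])
T=Rt(18.1,15,5.4);n=-T[:,2];P=np.mean(P,0);print("axial N",np.array(F)@n, "mean",(np.mean(F,0)@n).round(2))
M=Ro.from_rotvec(st["tool_rot"]).as_matrix()
print("free-foot minus mark in tool axes mm",(M.T@(P+M[:,2]*.1195-[.5846,-.231,.0708])*1000).round(1),"tilt err",np.degrees(np.arccos(-M[:,2]@n)).round(2))
E
python3 f.py
python3 -m pendant '[{"x":0.0012,"y":-0.0005,"z":0.005,"rx":0,"ry":0,"rz":0,"gripper":1},{"x":0,"y":0,"z":0.005,"rx":0,"ry":0,"rz":0,"gripper":1},{"x":0,"y":0,"z":0.005,"rx":0,"ry":0,"rz":0,"gripper":1},{"x":0,"y":0,"z":0.004,"rx":0,"ry":0,"rz":0,"gripper":1},{"x":0,"y":0,"z":0.003,"rx":0,"ry":0,"rz":0,"gripper":1},{"x":0,"y":0,"z":0.002,"rx":0,"ry":0,"rz":0,"gripper":1},{"x":0,"y":0,"z":0.002,"rx":0,"ry":0,"rz":0,"gripper":1},{"x":0,"y":0,"z":0,"rx":0,"ry":0,"rz":0,"gripper":1},{"x":0,"y":0,"z":0,"rx":0,"ry":0,"rz":0,"gripper":1}]'; python3 f.py
```

```text
axial N [-1.86608926 -0.83681526 -1.53480627 -1.16658762 -1.36034533 -1.04564091
 -0.44338561 -0.63328105] mean -1.11
free-foot minus mark in tool axes mm [ -0.5   0.6 -23.2] tilt err 0.07
t: 13.85
tcp_pos: [0.5542, -0.2331, 0.1832]
tool_rot: [1.722, 2.375, 0.257]
wrist_force: [-0.8, -0.6, -0.0]
width: 0.0233
grasp_force: 70.0
axial N [-0.35192903 -0.48746354 -0.24743996  0.33771988  0.28360284  0.16206744
 -0.59292415  0.31239371] mean -0.07
free-foot minus mark in tool axes mm [0.8 0.1 2.9] tilt err 0.08
```

The force rose by 1.04 N, which means about 3 mm pressed and agrees with the geometry. Another 5 mm brings it to half-way.

```bash
python3 -m pendant '[{"x":-0.0005,"y":0,"z":0.002,"rx":0,"ry":0,"rz":0,"gripper":1},{"x":0,"y":0,"z":0.002,"rx":0,"ry":0,"rz":0,"gripper":1},{"x":0,"y":0,"z":0.001,"rx":0,"ry":0,"rz":0,"gripper":1},{"x":0,"y":0,"z":0,"rx":0,"ry":0,"rz":0,"gripper":1},{"x":0,"y":0,"z":0,"rx":0,"ry":0,"rz":0,"gripper":1},{"x":0,"y":0,"z":0,"rx":0,"ry":0,"rz":0,"gripper":1},{"x":0,"y":0,"z":0,"rx":0,"ry":0,"rz":0,"gripper":1}]'; python3 f.py; python3 - <<'E'
from h import *
s=snap("top","pics/top7.png");t=snap("side","pics/side7.png")
im=[cv2.resize(S["frame"][v-40:v+20,u-30:u+30,::-1],(400,400),interpolation=cv2.INTER_CUBIC) for S,u,v in((s,503,229),(t,417,371))]
cv2.imwrite("pics/c7.png",np.hstack(im))
E
```

```text
t: 14.83
tcp_pos: [0.5559, -0.2335, 0.1785]
tool_rot: [1.721, 2.375, 0.257]
wrist_force: [0.1, 0.6, 2.3]
width: 0.0232
grasp_force: 69.9
axial N [0.1456685  0.92282464 0.34849607 1.26519015 0.68112667 1.0050148
 0.74137615 0.91598946] mean 0.75
free-foot minus mark in tool axes mm [0.2 0.1 8. ] tilt err 0.08
```

View pics/c7.png

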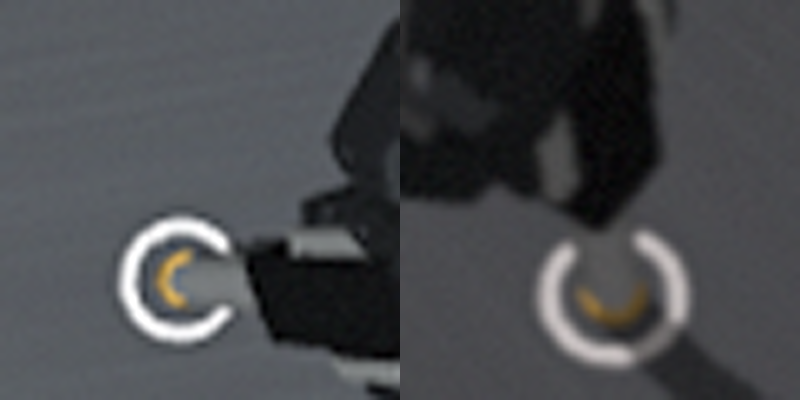

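The foot sits centred in the ring in both views: top about (184,279) against the ring at (181,280), side about (613,298) against (613,295). Force is about 1.9 N at about 8 mm, so I hand in.

```bash
python3 -c "
from station import bot
print(bot.job_done())"
```

```text
the job is handed in; nothing more can be done
None
```

I've handed the job in, but the hand-in returned no verdict: the handset is home in its cradle and let go (about 1 mm off centre), and the probe is held square on the ring mark, within about 1 mm of centre, with its foot about 8 mm in at roughly 1.9 N.

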